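Fit two keyed vial blocks into a thermal mixer and clamp them

ROBOT

A 6-joint arm with a two-finger parallel gripper is mounted at the origin on a cart in front of the work surface, level with it; the furniture and walls round the work are solid. World frame = base frame: x ahead of the robot, y to its left, z up, the work surface at z = 0. Lengths are in m, angles in rad, forces in N, time in s.
With the tool pointing down it reaches from about 0.35 to 0.775 m from the base axis. Payload 7.3 kg.
Tool frame: the origin (TCP) lies at the very end of the fingers, on their centre line; the grasp point (between the pads) lies 19 mm behind it (hold_point_z is the z of the grasp point in the tool frame, in m); z points along the fingers, y is the line along which they close (so a half turn about z gives the same grasp; the last joint's range is limited). The gripper opens to 92 mm and grips with 3 to 60 N. Pads are 19 mm wide; open, the fingers measure 130 mm over their backs; the gripper's body (75 mm by 190 mm) begins 47 mm behind the grasp point.
Start: joints at [-1.311, 0.342, 1.524, -0, 1.275, -0.146], TCP at [0.207, -0.482, 0.227] pointing down, gripper open.
Joint ranges: [-2.53, 2.53], [-0.77, 2.02], [0.04, 2.7], [-1, 4.14], [0.28, 2.66], [-3.11, 3.11]. Speed limits (rad/s): [2.57, 2.57, 3.14, 3.14, 3.14, 3.14].

INTERFACE

Orientations are given as [roll, pitch, yaw] about the fixed x, y, z axes, in that order (R = Rz(yaw) Ry(pitch) Rx(roll)).
In Python, from rig import * gives the robot as it stands.
- The arm moves only by the tool move_arm, never from a script. Its argument "rows" is a list of rows, each an object with "offset": the shift along the tool's x, y, z in m, a list of three; "yaw": the turn about the tool's z in degrees; "grip": the finger opening in m, from 0 to 0.0918. A call has 1 to 20 rows; each row is the pose to reach, as a shift and turn from the pose commanded when the call began, along the tool's axes at that moment; what a row does not reach only later rows make up. A row lasts 1/10 s, in which the tool goes at most 50 mm and 8.59 degrees, less where a joint would pass 70% of its speed; a pose out of reach is approached as far as the arm can. A call with a gripper value outside its range is refused whole. The fingers move at their own pace and stop on an object; "squeeze" is the grip in N (left out, the last holds). Time passes only in rows, so rows that repeat a pose let the fingers close. It gives the time, the measured TCP pose, the force, the opening and the grip force at its end, in the units of the state.
- read_state(): the state, without advancing time (a new reading comes with each control period).
- camera(name): name is "scene" or "top" or "wrist"; returns the picture (420x560x3 uint8, blue, green, red); there is no depth.
- camera_params(name): a dict with "fov_y" (degrees; the focal length in pixels is half the picture's height over the tangent of half this angle, whatever the lens; pixels are square), "cx", "cy" (the principal point, pixels), "rvec" (rotation vector, rad) and "tvec" (3), from world to camera coordinates, as OpenCV has them; the wrist camera has in their place "T_tool_cam" (4x4, takes a point from camera to tool coordinates, whose origin is the TCP and whose axes are the flange's). Camera axes: x right, y down, z forward; pixel columns grow to the right and rows downward; lengths in m; the calibration is good to about 2 mm. A picture is of the moment at which its call begins: read the wrist's pose just before it. camera_params takes no time and is no camera call.
- close_job(): hands the job in; it is judged then, once.
Trained networks look in the newest picture that a camera, given by its name, has taken for a name from the list of things; names that differ only in an ending like _2 or _b are one class to them, and where a whole thing is asked for, a point or a joint stands for the part that bears it (a point fixed in the world has none). Each returns a list of dicts, best first, with "score" (0 to 1); they miss things now and then, are a little off and sometimes report something else, mostly with a low value. They report only what shows in the picture. A call takes as long as a camera call.
- boxes_of(camera, target): "position" ([x, y, z] in m, in world coordinates, good to about 4 mm: the middle of the surface that is visible of it).
- cut_out(camera, target): "mask" (420x560 bool, what is visible of it).
The state is a dict: "t": time; "joints": joint angles; "dq": joint speeds; "joint_efforts": joint torques, N m; "ee_pos": TCP position; "eef_rot": TCP orientation; "force": force on the tool from outside, world axes, zero at the start; "moment": the same for the moment, N m; "grip_width": opening from 0.0 (shut) to 1.0 (fully open); "grasp_force": force on a finger pad.
Only numpy, scipy, OpenCV 4.12 (cv2) and the standard library are available. Lean on these libraries where they do the work, as an engineer would, in place of code of your own. Each camera call takes 0.05 s, during which the arm holds its last target. There are 200 camera calls.

TASK

Fit the loose blue and red vial blocks into the two empty places in the thermal mixer's bath, ready for a shaking run. First slide the mixer's clamp rail fully back off the bath; then lower each block in (do not let it drop) at the place and turn where its tab and notch interlock with its neighbours, so that both sit flush with the two silver blocks; last, slide the rail fully home over their edges. Leave everything else on the bench where it is.

Things in the scene. Friction and masses are not known exactly. Their poses are not given: they have to be found in the camera images.
- mixer: thermal mixer (shaking dry bath), a light grey box fixed to the bench, 204 mm deep (x -118 to +86 mm), 208 mm wide (y -122 to +86 mm), rim 66 mm high. Origin on the bench under the centre of its bath; x to its rear, y to its left, z up; the sloping control panel faces -x.
- bath_floor (a point): centre of the bath floor, 38 mm above the bench, axes as the mixer's. The bath is a square recess, 140 mm wide, 28 mm deep to the rim, for four blocks two by two at 70 mm pitch. The two silver blocks on its left (+y) are seated for good, flush with the rim, with lugs like the loose ones' and a few vials standing 14 mm proud; the two places on the right are empty.
- bay_front (a point): centre of the floor of the empty place at the front right of the bath (35 mm to the front and 35 mm to the right of the bath's centre), axes as the mixer's. It takes the blue block. The front silver block beside it has a notch towards it. A seated block has about 1.3 mm of play either way.
- bay_rear (a point): centre of the floor of the empty place at the rear right of the bath (35 mm to the rear and 35 mm to the right of the bath's centre), axes as the mixer's. It takes the red block. The rear silver block beside it has a tab that stands 10 mm into it.
- clamp_rail (a joint): slide of the clamp rail, m: 0 = home, its inner edge 12 mm over the bath's right edge; 0.024 = fully back (mixer's -y), clear of the bath. Aluminium bar 120 x 34 mm on the right deck, from 2 to 10 mm above the rim; stays where left, friction about 2.5 N. It starts home or within 5 mm of it. A block over 2 mm proud blocks it.
- rail_grip (a point): middle of the rail's black upright grip, a blade 34 mm long (along the mixer's x), 10 mm thick (along its y), from 10 to 44 mm above the rim: this point is 27 mm above the rim, 17 mm below the blade's top. Moves with the rail. Grip it across the 10 mm.
- blue_block: blue anodised vial block with four vial wells, 68 mm square, 28 mm high, about 0.36 kg, flat on the bench at first. Origin: centre of its underside, z up. Tab on its +y side at x = -6 mm, notch in its +x side at y = +6 mm; lower edges bevelled 3 mm. Fits only the front place, axes parallel to the mixer's, tab in the silver block's notch. Seated when its origin is at bay_front.
- blue_lug (a point): the blue block's lifting lug, a steel blade on the middle of its top, 10 mm thick (along the block's x), 34 mm long (along its y), standing from 28 to 64 mm above the block's underside; this point is its middle, 46 mm above the underside. Grip it across the 10 mm; 29 mm or more is clear on both sides of it.
- blue_tab (a point): middle of the tip of the blue block's dovetail tab, at mid height. The tab is 10 mm long, 14 mm wide at its root, 20 mm at its tip, and full height; notches are its counterpart with about 1 mm of air all round. Block frame -6, 44, 14 mm. It enters the front silver block's notch.
- red_block: red anodised vial block, same size and weight as the blue one, flat on the bench at first. Origin: centre of its underside, z up. Tab on its -x side at y = +6 mm, notch in its +y side at x = +6 mm; lower edges bevelled 3 mm. Fits only the rear place, axes parallel to the mixer's. Seated when its origin is at bay_rear. The blocks go straight down, in either order.
- red_lug (a point): the red block's lifting lug, a steel blade on the middle of its top, 10 mm thick (along the block's x), 34 mm long (along its y), standing from 28 to 64 mm above the block's underside; this point is its middle, 46 mm above the underside. Grip it across the 10 mm; 29 mm or more is clear on both sides of it.
- red_tab (a point): middle of the tip of the red block's dovetail tab, at mid height. The tab is 10 mm long, 14 mm wide at its root, 20 mm at its tip, and full height; notches are its counterpart with about 1 mm of air all round. Block frame -44, 6, 14 mm. It enters the blue block's notch.
- vial_rack: blue plastic vial rack full of capped vials, 70 x 128 x 42 mm, on the bench at the right rear; bystander
- beaker_50: small empty glass beaker, 45 mm wide, 58 mm high, on the bench at the right rear; bystander

How it is judged:
On the way, in this order (a step that is already met when the one before it is completed fails the run):
1. the clamp rail is slid back clear of the bath (0.018 m or more) (value of joint clamp_rail above 0.018 m), for 0.2 s.
2. one block sits flush in its place and is let go ((((horizontal distance between blue_block and bay_front below 0.004 m and z of blue_block in the frame of bay_front between -0.003 and 0.0025 m and angle between the x axis of blue_block and the x axis of bay_front, either way round below 0.08 rad and angle between blue_block's own z axis and vertical below 0.05 rad) and contact force between the fingers and blue_block below 0.5 N) or ((horizontal distance between red_block and bay_rear below 0.004 m and z of red_block in the frame of bay_rear between -0.003 and 0.0025 m and angle between the x axis of red_block and the x axis of bay_rear, either way round below 0.08 rad and angle between red_block's own z axis and vertical below 0.05 rad) and contact force between the fingers and red_block below 0.5 N))), for 0.2 s.
3. both blocks sit flush in their places and are let go (horizontal distance between blue_block and bay_front below 0.004 m and z of blue_block in the frame of bay_front between -0.003 and 0.0025 m and angle between the x axis of blue_block and the x axis of bay_front, either way round below 0.08 rad and angle between each of blue_block, red_block's own z axis and vertical below 0.05 rad and horizontal distance between red_block and bay_rear below 0.004 m and z of red_block in the frame of bay_rear between -0.003 and 0.0025 m and angle between the x axis of red_block and the x axis of bay_rear, either way round below 0.08 rad and contact force between the fingers and blue_block below 0.5 N and contact force between the fingers and red_block below 0.5 N), for 0.2 s.
4. the clamp rail is home over both blocks (0.004 m or less) (horizontal distance between blue_block and bay_front below 0.004 m and z of blue_block in the frame of bay_front between -0.003 and 0.0025 m and angle between the x axis of blue_block and the x axis of bay_front, either way round below 0.08 rad and angle between each of blue_block, red_block's own z axis and vertical below 0.05 rad and horizontal distance between red_block and bay_rear below 0.004 m and z of red_block in the frame of bay_rear between -0.003 and 0.0025 m and angle between the x axis of red_block and the x axis of bay_rear, either way round below 0.08 rad and value of joint clamp_rail below 0.004 m), for 0.2 s.
At the end, for the whole second after the job is handed in: The blue block is in the front place and the red block in the rear place: each within 4 mm of the place's centre, its underside within 2.5 mm of the bath floor, parallel to the mixer within 0.08 rad, upright and at rest; the clamp rail is home (slide 4 mm or less) over both (all of step 4 and linear speed of each of blue_block, red_block below 0.02 m/s); the robot touches nothing.
It fails at once if the blue block is let fall (falls free faster than 0.6 m/s, about 2 cm) (linear speed of blue_block above 0.6 m/s and contact force between the fingers and blue_block below 0.2 N).
It fails at once if the red block is let fall (falls free faster than 0.6 m/s, about 2 cm) (linear speed of red_block above 0.6 m/s and contact force between the fingers and red_block below 0.2 N).
It fails at once if the vial rack or the beaker is moved by more than 3 cm (distance of any of vial_rack, beaker_50 from where it was at the start of the episode above 0.03 m).
It also fails if it takes over 72 s, if anything falls off the work surface, if the arm or the gripper's body presses on something with over 40 N, if the wrist force passes 120 N, or if a joint passes its speed limit or range.

## Working session

There is one attempt and no reset: what is moved stays moved. The work goes in short steps, Python scripts to look and compute and a tool call to move; the robot and the scene stay as the last step left them, time stands still between calls to the robot, and variables do not carry over. Pictures are saved under pics/ and viewed, at most 10 in all, crops included, and the job is handed in when it is done.

Besides the shell and the picture viewer there is one more tool, called after ">>>" in YAML: its name, and indented under it one key for each argument. move_arm: Moves the arm, as the interface text tells. Its arguments: {"type":"object","properties":{"rows":{"type":"array"},"squeeze":{"type":"number"}},"required":["rows"]}

```bash
ls; mkdir -p pics; python3 - <<'E'
from rig import *
import cv2,numpy as np
s=read_state();print({k:np.round(v,3).tolist() for k,v in s.items()})
a=camera("top");b=camera("scene")
cv2.imwrite("pics/top1.png",a);cv2.imwrite("pics/scene1.png",b)
for n in("top","scene","wrist"):print(n,camera_params(n))
for t in["mixer","rail_grip","blue_block","blue_lug","blue_tab","red_block","red_lug","red_tab","vial_rack","beaker_50"]:
  for c in("top",):
    print(t,c,[(np.round(d["position"],4).tolist(),round(d["score"],2)) for d in boxes_of(c,t)[:2]])
E
```

```text
pics
{'t': 0.0, 'joints': [-1.311, 0.343, 1.525, -0.0, 1.275, -0.146], 'dq': [0.001, -0.0, 0.002, 0.001, 0.001, -0.0], 'joint_efforts': [0.001, -43.124, -24.422, 0.072, 0.056, -0.0], 'ee_pos': [0.207, -0.482, 0.226], 'eef_rot': [-3.14, -0.0, 0.406], 'force': [0.434, 0.479, 0.081], 'moment': [-0.007, 0.005, 0.047], 'grasp_force': 0.0, 'grip_width': 0.998}
top {'fov_y': 52.18287943248142, 'cx': 277.5459161322483, 'cy': 221.9158716244144, 'rvec': array([ 2.18817105, -2.1455912 ,  0.13458638]), 'tvec': array([-0.14686194,  0.52751762,  0.87280368])}
scene {'fov_y': 51.34770331723958, 'cx': 279.0538778387593, 'cy': 203.57697808189474, 'rvec': array([ 1.089482  , -2.25457647,  1.13562455]), 'tvec': array([0.22904977, 0.35093303, 0.68890387])}
wrist {'fov_y': 66.67204273257332, 'cx': 279.8234578893891, 'cy': 208.41723991017562, 'T_tool_cam': array([[ 6.55646434e-04, -9.60219779e-01, -2.79244598e-01,
         7.50506020e-02],
       [ 9.99999746e-01,  7.07454618e-04, -8.47488193e-05,
        -7.42724683e-04],
       [ 2.78930373e-04, -2.79244471e-01,  9.60219999e-01,
        -1.56949590e-01],
       [ 0.00000000e+00,  0.00000000e+00,  0.00000000e+00,
         1.00000000e+00]])}
mixer top [([0.4887, 0.0375, 0.0642], 0.88), ([0.4845, -0.159, 0.0293], 0.71)]
rail_grip top [([0.4994, -0.0249, 0.0733], 0.96)]
blue_block top [([0.4634, -0.3204, 0.0276], 0.93)]
blue_lug top [([0.4595, -0.3198, 0.0318], 0.88)]
blue_tab top [([0.4637, -0.3207, 0.0295], 0.97)]
red_block top [([0.4817, -0.1629, 0.0303], 0.69), ([0.4979, -0.0262, 0.0745], 0.33)]
red_lug top [([0.4833, -0.1584, 0.0272], 0.58)]
red_tab top [([0.4841, -0.1588, 0.028], 0.76)]
vial_rack top [([0.6067, -0.2489, 0.0238], 0.9)]
beaker_50 top [([0.6033, -0.3581, 0.0264], 0.58)]
```

```bash
python3 - <<'E'
import cv2
a=cv2.imread("pics/top1.png");cv2.imwrite("pics/top1b.png",cv2.resize(a,(800,600),interpolation=cv2.INTER_CUBIC))
E
```

```text
(no output)
```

View pics/top1b.png

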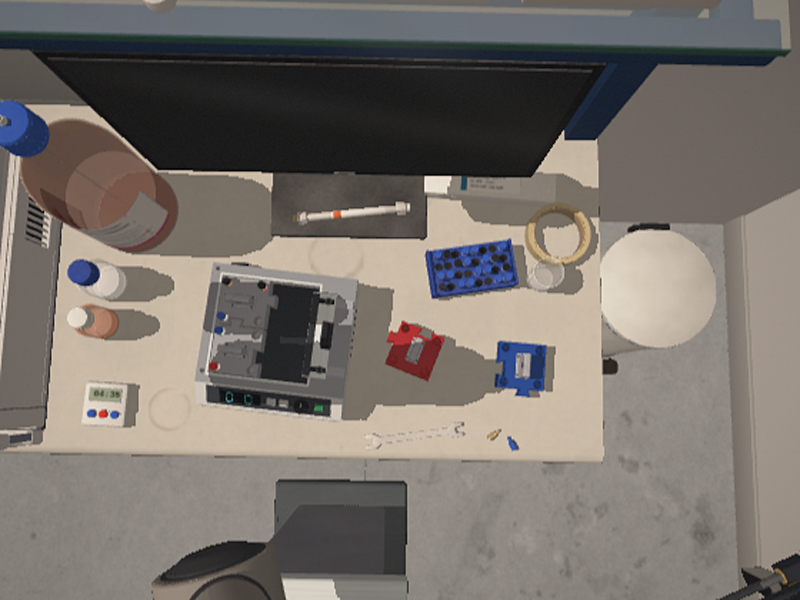

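View pics/scene1.png

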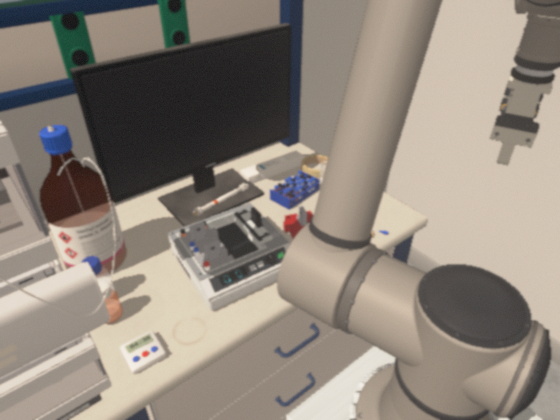

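Mixer is at about (0.5, 0.04), yawed slightly clockwise. The red block (415,350) is tilted and the blue one (520,367) is turned about 90°. I'm moving to a viewing pose.

>>> move_arm:
  rows:
    - {"offset": [0.364, -0.205, -0.09], "yaw": -61}
    - {"offset": [0.364, -0.205, -0.09], "yaw": -61}
    - {"offset": [0.364, -0.205, -0.09], "yaw": -61}
    - {"offset": [0.364, -0.205, -0.09], "yaw": -61}
    - {"offset": [0.364, -0.205, -0.09], "yaw": -61}
    - {"offset": [0.364, -0.205, -0.09], "yaw": -61}
    - {"offset": [0.364, -0.205, -0.09], "yaw": -61}
    - {"offset": [0.364, -0.205, -0.09], "yaw": -61}
    - {"offset": [0.364, -0.205, -0.09], "yaw": -61}
    - {"offset": [0.364, -0.205, -0.09], "yaw": -61}
    - {"offset": [0.364, -0.205, -0.09], "yaw": -61}
    - {"offset": [0.364, -0.205, -0.09], "yaw": -61}
    - {"offset": [0.364, -0.205, -0.09], "yaw": -61}

```text
validation failed for argument at $.ro...
```

```bash
cat > h.py <<'E'
from rig import *
import cv2,numpy as np
from scipy.spatial.transform import Rotation as Ro
from scipy.optimize import minimize
class View:
    """wrist or fixed picture with its projection"""
    def __init__(s,name="wrist",save=None):
        p=camera_params(name)
        st=read_state(); s.st=st; s.img=camera(name)
        f=210/np.tan(np.radians(p["fov_y"]/2)); s.K=np.array([[f,0,p["cx"]],[0,f,p["cy"]],[0,0,1]])
        if name=="wrist":
            T=np.eye(4);T[:3,:3]=Ro.from_euler("xyz",st["eef_rot"]).as_matrix();T[:3,3]=st["ee_pos"]
            s.W=np.linalg.inv(T@p["T_tool_cam"])
        else:
            s.W=np.eye(4);s.W[:3,:3]=Ro.from_rotvec(p["rvec"]).as_matrix();s.W[:3,3]=p["tvec"]
        if save:cv2.imwrite("pics/"+save,s.img)
    def proj(s,P):
        c=np.asarray(P)@s.W[:3,:3].T+s.W[:3,3]; q=c@s.K.T; return q[:,:2]/q[:,2:]
    def at_z(s,uv,z):
        d=np.linalg.inv(s.K)@np.array([*uv,1]);R=s.W[:3,:3];o=-R.T@s.W[:3,3];d=R.T@d
        return o+d*(z-o[2])/d[2]
def place(P,x,y,yaw,z=0):
    c,s_=np.cos(yaw),np.sin(yaw);P=np.asarray(P,float)
    return np.c_[x+c*P[:,0]-s_*P[:,1],y+s_*P[:,0]+c*P[:,1],z+P[:,2]]
def outline(kind):
    h=34.
    if kind=="blue": o=[(-h,-h),(h,-h),(h,-1),(h-10,-4),(h-10,16),(h,13),(h,h),(1,h),(4,h+10),(-16,h+10),(-13,h),(-h,h)]
    else: o=[(-h,-h),(h,-h),(h,h),(13,h),(16,h-10),(-4,h-10),(-1,h),(-h,h),(-h,13),(-h-10,16),(-h-10,-4),(-h,-1)]
    return np.array(o)/1000
def sil(v,kind,x,y,yaw,z=0,S=4,lug=True):
    o=outline(kind);n=len(o);m=np.zeros((420*S,560*S),np.uint8)
    rings=[(o*(31/34),0),(o,.003),(o,.028)]
    Q=[((v.proj(place(np.c_[r,np.full(n,h)],x,y,yaw,z))+.5)*S*16).astype(np.int32) for r,h in rings]
    for q in Q:cv2.fillPoly(m,[q],1,shift=4)
    for a,b in zip(Q,Q[1:]):
        for i in range(n):
            j=(i+1)%n;cv2.fillConvexPoly(m,np.array([a[i],a[j],b[j],b[i]]),1,shift=4)
    if lug:
        L=np.array([(a,b,c) for a in(-.005,.005) for b in(-.017,.017) for c in(.028,.064)])
        q=((v.proj(place(L,x,y,yaw,z))+.5)*S*16).astype(np.int32)
        cv2.fillConvexPoly(m,cv2.convexHull(q),1,shift=4)
    return m
def fit(v,mask,kind,x0,z=0,lug=True,valid=None,S=3):
    M=cv2.resize(mask.astype(np.float32),None,fx=S,fy=S,interpolation=cv2.INTER_LINEAR)>.5
    V=np.ones_like(M) if valid is None else cv2.resize(valid.astype(np.uint8),None,fx=S,fy=S)>0
    def c(p):
        s=sil(v,kind,p[0],p[1],p[2],z,S,lug)>0
        return 1-(s&M&V).sum()/max(1,((s|M)&V).sum())
    simp=np.array([x0]+[np.add(x0,d) for d in((.008,0,0),(0,.008,0),(0,0,.12))])
    r=minimize(c,x0,method="Nelder-Mead",options=dict(initial_simplex=simp,xatol=1e-5,fatol=1e-5,maxiter=150))
    return r.x,1-r.fun
E
python3 - <<'E'
from h import *
v=View(save="w1.png")
print(np.round(v.st["ee_pos"],4),np.round(v.st["eef_rot"],3))
import pickle
out={}
for t in("blue_block","red_block","mixer"):
    r=cut_out("wrist",t);print(t,[(round(d["score"],2),int(d["mask"].sum())) for d in r[:3]])
    if r: out[t]=r[0]["mask"]
pickle.dump((v.img,v.K,v.W,out),open("w1.pkl","wb"))
for k,x,y,yaws in(("blue",.463,-.32,(1.57,)),("red",.483,-.16,np.arange(0,6.28,.785))):
    if k+"_block" in out:
        for a in yaws:
            p,s=fit(v,out[k+"_block"],k,(x,y,a));print(k,round(a,2),np.round(p,4),round(s,3))
im=v.img.copy()
for m in out.values():
    cv2.drawContours(im,cv2.findContours(m.astype(np.uint8),0,2)[0],-1,(0,255,255),1)
cv2.imwrite("pics/w1o.png",cv2.resize(im,(800,600),interpolation=cv2.INTER_CUBIC))
E
```

```text
[ 0.2073 -0.4824  0.2267] [ 3.141 -0.     0.406]
blue_block []
red_block []
mixer []
```

View pics/w1o.png

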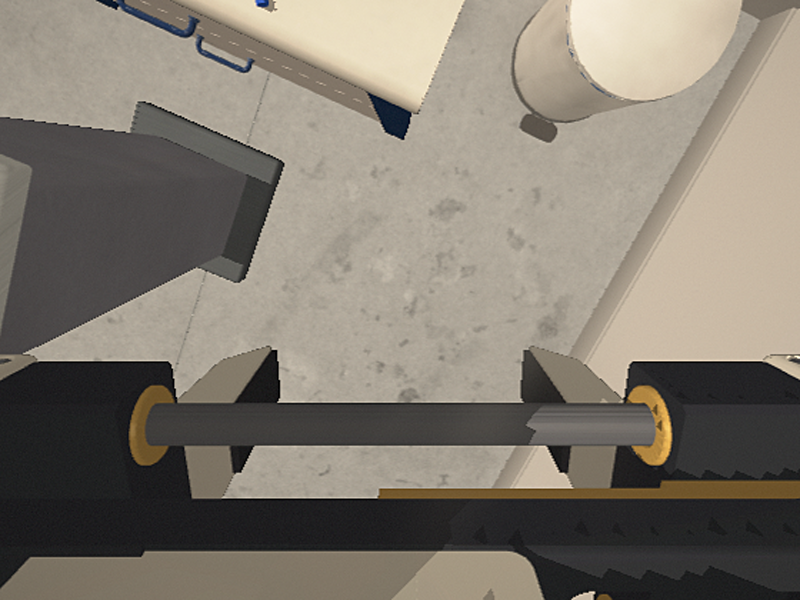

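The first move was refused because the rows had no grip value, so this picture shows only the starting view (floor and fingers). Repeating it with grip.

>>> move_arm:
  rows:
    - {"offset": [0.364, -0.205, -0.09], "yaw": -61, "grip": 0.09}
    - {"offset": [0.364, -0.205, -0.09], "yaw": -61, "grip": 0.09}
    - {"offset": [0.364, -0.205, -0.09], "yaw": -61, "grip": 0.09}
    - {"offset": [0.364, -0.205, -0.09], "yaw": -61, "grip": 0.09}
    - {"offset": [0.364, -0.205, -0.09], "yaw": -61, "grip": 0.09}
    - {"offset": [0.364, -0.205, -0.09], "yaw": -61, "grip": 0.09}
    - {"offset": [0.364, -0.205, -0.09], "yaw": -61, "grip": 0.09}
    - {"offset": [0.364, -0.205, -0.09], "yaw": -61, "grip": 0.09}
    - {"offset": [0.364, -0.205, -0.09], "yaw": -61, "grip": 0.09}
    - {"offset": [0.364, -0.205, -0.09], "yaw": -61, "grip": 0.09}
    - {"offset": [0.364, -0.205, -0.09], "yaw": -61, "grip": 0.09}
    - {"offset": [0.364, -0.205, -0.09], "yaw": -61, "grip": 0.09}

```text
t: 2.0
ee_pos: [0.4601, -0.1511, 0.3164]
eef_rot: [-3.141, 0.0, 1.469]
force: [-0.9, -0.5, 0.5]
grip_width: 0.975
grasp_force: 0.0
```

```bash
cat > look1.py <<'E'
from h import *
import pickle,sys
v=View(save="w%s.png"%sys.argv[1])
print(np.round(v.st["t"],2),np.round(v.st["ee_pos"],4),np.round(v.st["eef_rot"],3),np.round(v.st["joints"],2))
out={}
for t in("blue_block","red_block","mixer"):
    r=cut_out("wrist",t);print(t,[(round(d["score"],2),int(d["mask"].sum())) for d in r[:3]])
    if r: out[t]=r[0]["mask"]
pickle.dump((v.img,v.K,v.W,out),open("w%s.pkl"%sys.argv[1],"wb"))
for k,x,y,yaws in(("blue",.463,-.32,(1.57,)),("red",.483,-.16,np.arange(0,6.28,.785))):
    if k+"_block" in out:
        R=[fit(v,out[k+"_block"],k,(x,y,a),S=2) for a in yaws]
        R.sort(key=lambda r:-r[1])
        for p,s in R[:2]:print(k,np.round(p,4),round(s,3))
im=v.img.copy()
for m in out.values():
    cv2.drawContours(im,cv2.findContours(m.astype(np.uint8),0,2)[0],-1,(0,255,255),1)
cv2.imwrite("pics/w%so.png"%sys.argv[1],cv2.resize(im,(800,600),interpolation=cv2.INTER_CUBIC))
E
python3 look1.py 2
```

```text
2.0 [ 0.4601 -0.1511  0.3164] [-3.141  0.     1.469] [-0.48  0.21  1.46 -0.    1.47 -0.37]
blue_block [(0.96, 1232)]
red_block [(0.79, 2431), (0.61, 1272)]
mixer [(0.7, 18434)]
blue [ 0.4615 -0.3201  1.5032] 0.578
red [ 0.4813 -0.1626  4.3469] 0.964
red [ 0.4812 -0.1626  4.3536] 0.964
```

View pics/w2o.png

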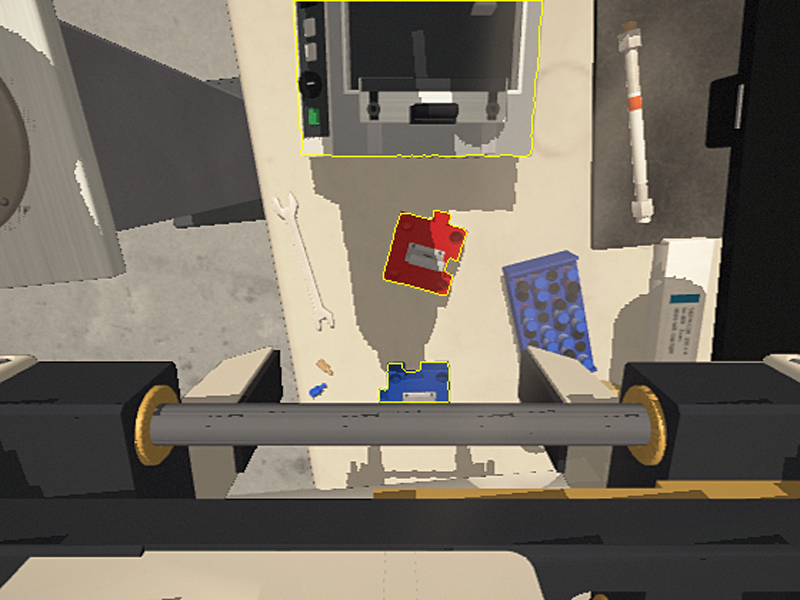

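Red block fits well (tab toward +y, notch toward +x), and the mixer is only partly in view. I'll look from above the mixer.

>>> move_arm:
  rows:
    - {"offset": [0.155, 0.025, 0.04], "yaw": 0, "grip": 0.05}
    - {"offset": [0.155, 0.025, 0.04], "yaw": 0, "grip": 0.05}
    - {"offset": [0.155, 0.025, 0.04], "yaw": 0, "grip": 0.05}
    - {"offset": [0.155, 0.025, 0.04], "yaw": 0, "grip": 0.05}
    - {"offset": [0.155, 0.025, 0.04], "yaw": 0, "grip": 0.05}
    - {"offset": [0.155, 0.025, 0.04], "yaw": 0, "grip": 0.05}
    - {"offset": [0.155, 0.025, 0.04], "yaw": 0, "grip": 0.05}

```text
t: 2.9
ee_pos: [0.5012, -0.0003, 0.2772]
eef_rot: [3.141, 0.001, 1.468]
force: [0.4, 0.1, -0.1]
grip_width: 0.547
grasp_force: 0.0
```

```bash
python3 - <<'E'
from h import *
import pickle
v=View(save="w3.png");pickle.dump((v.img,v.K,v.W),open("w3.pkl","wb"))
print(np.round(v.st["t"],2),np.round(v.st["ee_pos"],4),np.round(v.st["eef_rot"],4))
r=cut_out("wrist","rail_grip");print([(d["score"],d["mask"].sum()) for d in r])
# crop to rows 0-300, 2x
c=v.img[0:290,90:490];cv2.imwrite("pics/w3c.png",cv2.resize(c,None,fx=2,fy=2,interpolation=cv2.INTER_CUBIC))
E
```

```text
2.9 [ 5.012e-01 -3.000e-04  2.772e-01] [3.1407e+00 6.0000e-04 1.4684e+00]
[(0.6, np.int64(3085))]
```

View pics/w3c.png

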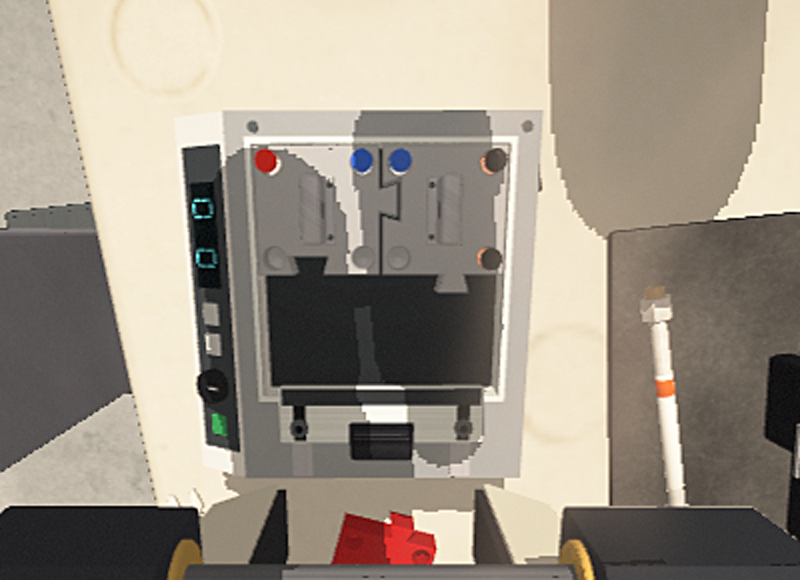

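The view shows the mixer's rear rim corners at crop (543,110) and (520,478), the block seam at (380,148–275), and the rail grip at (382,441). I'll fit its pose.

```bash
cat > mix.py <<'E'
from h import *
import pickle
from scipy.optimize import least_squares
v=View.__new__(View);v.img,v.K,v.W=pickle.load(open("w3.pkl","rb"))
# crop px -> mixer points
c=np.array([(543,110),(520,478),(380,275),(380,148)]);M=np.array([(86,86,66),(86,-122,66),(0,1,66),(0,69,66)])/1000
uv=c/2+[90,0]
r=least_squares(lambda p:(v.proj(place(M,*p))-uv).ravel(),(.5,.05,-.1))
print(np.round(r.x,4),np.round(r.fun.reshape(-1,2),2).tolist())
im=v.img.copy();big=cv2.resize(im[:290,90:490],None,fx=2,fy=2,interpolation=cv2.INTER_CUBIC)
def line(P,col):
    q=(v.proj(place(np.array(P)/1000,*r.x))-[90,0])*2+.5
    cv2.polylines(big,[(q*16).astype(np.int32)],True,col,1,shift=4)
line([(86,86,66),(86,-122,66),(86,-122,0),(86,86,0)],(0,0,255))
line([(70,70,66),(70,-70,66),(-70,-70,66),(-70,70,66)],(0,255,255))
line([(70,70,38),(70,-70,38),(-70,-70,38),(-70,70,38)],(0,255,0))
line([(30,18,102),(40,18,102),(40,52,102),(30,52,102)],(255,0,255))
line([(-30,18,102),(-40,18,102),(-40,52,102),(-30,52,102)],(255,0,255))
for d in(0,):
    line([(-60,-58-d,76),(60,-58-d,76),(60,-92-d,76),(-60,-92-d,76)],(255,255,0))
cv2.imwrite("pics/w3f.png",big)
g=cv2.cvtColor(v.img,cv2.COLOR_BGR2GRAY)
E
python3 mix.py
```

```text
[ 0.5063  0.05   -0.0966] [[-0.14, 0.2], [0.2, 0.35], [0.14, 0.54], [-0.16, -0.96]]
```

View pics/w3f.png

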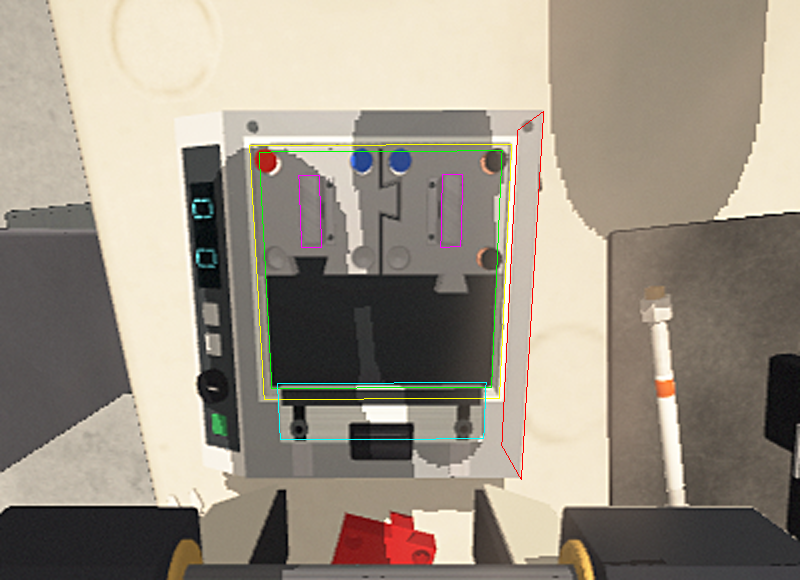

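>>> move_arm:
  rows:
    - {"offset": [-0.026, 0, 0.12], "yaw": 89.6, "grip": 0.05}
    - {"offset": [-0.026, 0, 0.12], "yaw": 89.6, "grip": 0.05}
    - {"offset": [-0.026, 0, 0.12], "yaw": 89.6, "grip": 0.05}
    - {"offset": [-0.026, 0, 0.12], "yaw": 89.6, "grip": 0.05}
    - {"offset": [-0.026, 0, 0.12], "yaw": 89.6, "grip": 0.05}
    - {"offset": [-0.026, 0, 0.12], "yaw": 89.6, "grip": 0.05}
    - {"offset": [-0.026, 0, 0.12], "yaw": 89.6, "grip": 0.05}
    - {"offset": [-0.026, 0, 0.12], "yaw": 89.6, "grip": 0.05}
    - {"offset": [-0.026, 0, 0.12], "yaw": 89.6, "grip": 0.05}
    - {"offset": [-0.026, 0, 0.12], "yaw": 89.6, "grip": 0.05}
    - {"offset": [-0.026, 0, 0.12], "yaw": 89.6, "grip": 0.05}
    - {"offset": [-0.026, 0, 0.12], "yaw": 89.6, "grip": 0.05}
    - {"offset": [-0.026, 0, 0.15], "yaw": 89.6, "grip": 0.05}
    - {"offset": [-0.026, 0, 0.18], "yaw": 89.6, "grip": 0.05}
    - {"offset": [-0.026, 0, 0.196], "yaw": 89.6, "grip": 0.05}
    - {"offset": [-0.026, 0, 0.196], "yaw": 89.6, "grip": 0.05}
    - {"offset": [-0.026, 0, 0.196], "yaw": 89.6, "grip": 0.0}
    - {"offset": [-0.026, 0, 0.196], "yaw": 89.6, "grip": 0.0}
    - {"offset": [-0.026, 0, 0.196], "yaw": 89.6, "grip": 0.0}
    - {"offset": [-0.026, 0, 0.196], "yaw": 89.6, "grip": 0.0}
  squeeze: 15

```text
t: 5.0
ee_pos: [0.4992, -0.0284, 0.0819]
eef_rot: [3.134, -0.002, -0.091]
force: [-4.8, -30.8, 1.1]
grip_width: 0.254
grasp_force: 15.0
```

>>> move_arm:
  rows:
    - {"offset": [0, 0.006, 0], "yaw": 0, "grip": 0.0}
    - {"offset": [0, 0.006, 0], "yaw": 0, "grip": 0.0}
    - {"offset": [0, 0.006, 0], "yaw": 0, "grip": 0.0}
    - {"offset": [0, 0.006, 0], "yaw": 0, "grip": 0.0}

```text
t: 5.4
ee_pos: [0.4986, -0.035, 0.0819]
eef_rot: [3.135, -0.002, -0.093]
force: [-4.2, -22.8, 1.4]
grip_width: 0.107
grasp_force: 15.0
```

>>> move_arm:
  rows:
    - {"offset": [0, 0.006, 0], "yaw": 0, "grip": 0.0}
    - {"offset": [0, 0.012, 0], "yaw": 0, "grip": 0.0}
    - {"offset": [0, 0.017, 0], "yaw": 0, "grip": 0.0}
    - {"offset": [0, 0.021, 0], "yaw": 0, "grip": 0.0}
    - {"offset": [0, 0.024, 0], "yaw": 0, "grip": 0.0}
    - {"offset": [0, 0.024, 0], "yaw": 0, "grip": 0.0}
    - {"offset": [0, 0.024, 0], "yaw": 0, "grip": 0.0}

```text
t: 6.1
ee_pos: [0.4966, -0.0546, 0.0818]
eef_rot: [3.141, -0.002, -0.093]
force: [-1.0, -0.6, 5.8]
grip_width: 0.112
grasp_force: 15.0
```

>>> move_arm:
  rows:
    - {"offset": [0, 0.003, 0], "yaw": 0, "grip": 0.0}
    - {"offset": [0, 0.006, 0], "yaw": 0, "grip": 0.0}
    - {"offset": [0, 0.006, 0], "yaw": 0, "grip": 0.0}

```text
t: 6.4
ee_pos: [0.4961, -0.059, 0.0818]
eef_rot: [-3.139, -0.002, -0.094]
force: [0.7, 6.4, 7.3]
grip_width: 0.11
grasp_force: 15.0
```

>>> move_arm:
  rows:
    - {"offset": [0, 0.005, 0], "yaw": 0, "grip": 0.03}
    - {"offset": [0, 0.005, 0], "yaw": 0, "grip": 0.03}
    - {"offset": [0, 0.005, -0.04], "yaw": 0, "grip": 0.03}
    - {"offset": [0, 0.005, -0.08], "yaw": 0, "grip": 0.03}
    - {"offset": [-0.005, 0.105, -0.12], "yaw": 15.2, "grip": 0.028}
    - {"offset": [-0.005, 0.105, -0.12], "yaw": 15.2, "grip": 0.028}
    - {"offset": [-0.005, 0.105, -0.12], "yaw": 15.2, "grip": 0.028}
    - {"offset": [-0.005, 0.105, -0.12], "yaw": 15.2, "grip": 0.028}
    - {"offset": [-0.005, 0.105, -0.12], "yaw": 15.2, "grip": 0.028}

```text
t: 7.3
ee_pos: [0.48, -0.1635, 0.2]
eef_rot: [-3.141, 0.002, -0.358]
force: [-0.0, 0.5, -0.3]
grip_width: 0.305
grasp_force: 0.0
```

```bash
cat > blk.py <<'E'
from h import *
import sys
k=sys.argv[1];x0=tuple(map(float,sys.argv[2:5]));n=sys.argv[5]
v=View(save=n+".png");r=cut_out("wrist",k+"_block");print(len(r),r and r[0]["score"])
m=r[0]["mask"]
p,s=fit(v,m,k,x0);print(k,np.round(p,4),round(s,3))
st=v.st;y=st["eef_rot"][2];d=p[:2]-st["ee_pos"][:2]
tx=np.array([np.cos(y),np.sin(y)]);ty=np.array([np.sin(y),-np.cos(y)])
dy=(p[2]+np.pi/2-y+np.pi)%(2*np.pi)-np.pi
print("t",st["t"],"tcp",np.round(st["ee_pos"],4),"yaw",round(y,4),"offset xy",np.round([d@tx,d@ty],4),"tool yaw deg",round(-np.degrees(dy),2))
im=v.img.copy();s_=sil(v,k,*p,S=1)
cv2.drawContours(im,cv2.findContours(s_,0,2)[0],-1,(0,255,255),1)
cv2.imwrite("pics/"+n+"o.png",im)
E
python3 blk.py red .4813 -.1626 -1.933 red1
```

```text
1 0.65
red [ 0.4826 -0.1629 -1.9313] 0.951
t 7.3 tcp [ 0.48   -0.1635  0.2   ] yaw -0.3577 offset xy [ 0.0023 -0.0015] tool yaw deg 0.16
```

View pics/red1o.png

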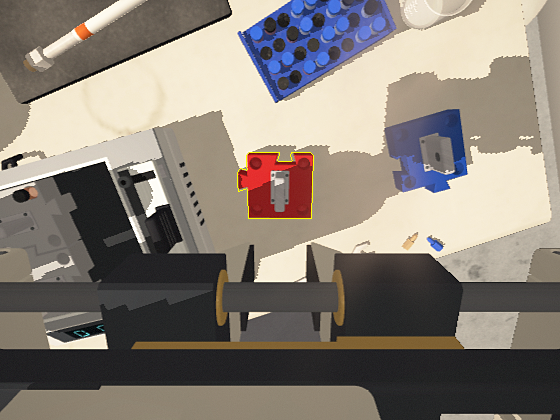

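Red fit is tight, with the overlay on the block at (280,185). Descend and grip.

>>> move_arm:
  rows:
    - {"offset": [0.002, -0.0015, 0.05], "yaw": 0, "grip": 0.028}
    - {"offset": [0.002, -0.0015, 0.09], "yaw": 0, "grip": 0.028}
    - {"offset": [0.002, -0.0015, 0.13], "yaw": 0, "grip": 0.028}
    - {"offset": [0.002, -0.0015, 0.155], "yaw": 0, "grip": 0.028}
    - {"offset": [0.002, -0.0015, 0.167], "yaw": 0, "grip": 0.028}
    - {"offset": [0.002, -0.0015, 0.167], "yaw": 0, "grip": 0.028}
    - {"offset": [0.002, -0.0015, 0.167], "yaw": 0, "grip": 0.0}
    - {"offset": [0.002, -0.0015, 0.167], "yaw": 0, "grip": 0.0}
    - {"offset": [0.002, -0.0015, 0.167], "yaw": 0, "grip": 0.0}
    - {"offset": [0.002, -0.0015, 0.167], "yaw": 0, "grip": 0.0}
  squeeze: 45

```text
t: 8.4
ee_pos: [0.4837, -0.1641, 0.035]
eef_rot: [3.141, -0.003, -0.359]
force: [-0.0, -0.1, 6.4]
grip_width: 0.109
grasp_force: 45.0
```

>>> move_arm:
  rows:
    - {"offset": [0, 0, -0.03], "yaw": 0, "grip": 0.0}
    - {"offset": [0, 0, -0.07], "yaw": 0, "grip": 0.0}
    - {"offset": [0, 0, -0.11], "yaw": 0, "grip": 0.0}
    - {"offset": [0, 0, -0.15], "yaw": -8, "grip": 0.0}
    - {"offset": [0, -0.02, -0.16], "yaw": -16, "grip": 0.0}
    - {"offset": [-0.001, -0.045, -0.16], "yaw": -24, "grip": 0.0}
    - {"offset": [-0.003, -0.07, -0.16], "yaw": -32, "grip": 0.0}
    - {"offset": [-0.005, -0.095, -0.16], "yaw": -40, "grip": 0.0}
    - {"offset": [-0.007, -0.12, -0.16], "yaw": -48, "grip": 0.0}
    - {"offset": [-0.009, -0.145, -0.16], "yaw": -56, "grip": 0.0}
    - {"offset": [-0.01, -0.165, -0.16], "yaw": -64, "grip": 0.0}
    - {"offset": [-0.011, -0.178, -0.16], "yaw": -72, "grip": 0.0}
    - {"offset": [-0.011, -0.184, -0.16], "yaw": -80, "grip": 0.0}
    - {"offset": [-0.011, -0.184, -0.16], "yaw": -88, "grip": 0.0}
    - {"offset": [-0.011, -0.184, -0.16], "yaw": -96, "grip": 0.0}
    - {"offset": [-0.011, -0.184, -0.16], "yaw": -105, "grip": 0.0}
    - {"offset": [-0.011, -0.184, -0.16], "yaw": -105, "grip": 0.0}
    - {"offset": [-0.011, -0.184, -0.16], "yaw": -105, "grip": 0.0}

```text
t: 10.2
ee_pos: [0.5368, 0.0124, 0.1934]
eef_rot: [-3.141, 0.0, 1.47]
force: [0.1, -0.7, -3.8]
grip_width: 0.103
grasp_force: 45.0
```

```bash
cat > held.py <<'E'
from h import *
import sys
from scipy.spatial import ConvexHull
k=sys.argv[1];n=sys.argv[2];bx=.035 if k=="red" else -.035
v=View(save=n+".png");st=v.st;y=st["eef_rot"][2];e=np.array(st["ee_pos"])
h=cv2.cvtColor(v.img,cv2.COLOR_BGR2HSV)
if k=="red": m=((h[...,0]<8)|(h[...,0]>172))&(h[...,1]>150)&(h[...,2]>40)
else: m=(abs(h[...,0].astype(int)-112)<12)&(h[...,1]>120)&(h[...,2]>40)
r=cut_out("wrist",k+"_block");m=r[0]["mask"] if r else m
z=e[2]+.019-.0525;print("cut",[d["score"] for d in r],m.sum())
val=np.zeros(m.shape,bool);val[:270]=1
# lug & fingers hide parts of the top: fill mask holes by closing within hull, ignore finger region
ys,xs=np.nonzero(m);print("bbox",xs.min(),xs.max(),ys.min(),ys.max())
Q=v.proj(place([(0,0,.028)],e[0],e[1],0,z));print("centre px",Q)
p,s=fit(v,m,k,(e[0],e[1],y-np.pi/2),z=z,valid=val)
print("block",np.round(p,4),round(s,3),"z",round(z,4),"tcp",np.round(e,4),np.round(st["eef_rot"],4),"t",st["t"])
M=(.5063,.05,-.0966);g=place([(bx,-.035,.038)],*M)[0];tx=np.array([np.cos(y),np.sin(y)]);ty=np.array([np.sin(y),-np.cos(y)])
d=g[:2]-p[:2];print("goal",np.round(g,4),"offset",np.round([d@tx,d@ty],4),"tool yaw",round(-np.degrees(M[2]-p[2]),2))
im=v.img.copy();cv2.drawContours(im,cv2.findContours(sil(v,k,*p,z=z,S=1),0,2)[0],-1,(0,255,255),1)
cv2.drawContours(im,cv2.findContours(m.astype(np.uint8),0,2)[0],-1,(0,255,0),1)
for P in([(70,70,66),(70,-70,66),(-70,-70,66),(-70,70,66)],[(86,86,66),(86,-122,66),(86,-122,0)],[(30,18,102),(40,18,102),(40,52,102),(30,52,102)],[(-30,18,102),(-40,18,102),(-40,52,102),(-30,52,102)]):
    q=v.proj(place(np.array(P)/1000,*M));cv2.polylines(im,[(q*16).astype(np.int32)],True,(255,0,255),1,shift=4)
cv2.imwrite("pics/"+n+"o.png",cv2.resize(im[:290,90:490],None,fx=2,fy=2,interpolation=cv2.INTER_CUBIC))
E
python3 held.py red hr1
```

```text
cut [0.68] 8431
bbox 200 343 188 320
centre px [[280.93441392 258.02427021]]
block [ 0.5359  0.0125 -0.102 ] 0.757 z 0.1599 tcp [0.5368 0.0124 0.1934] [-3.1408e+00  1.0000e-04  1.4702e+00] t 10.2
goal [0.5378 0.0118 0.038 ] offset [-0.0005  0.0019] tool yaw -0.31
```

View pics/hr1o.png

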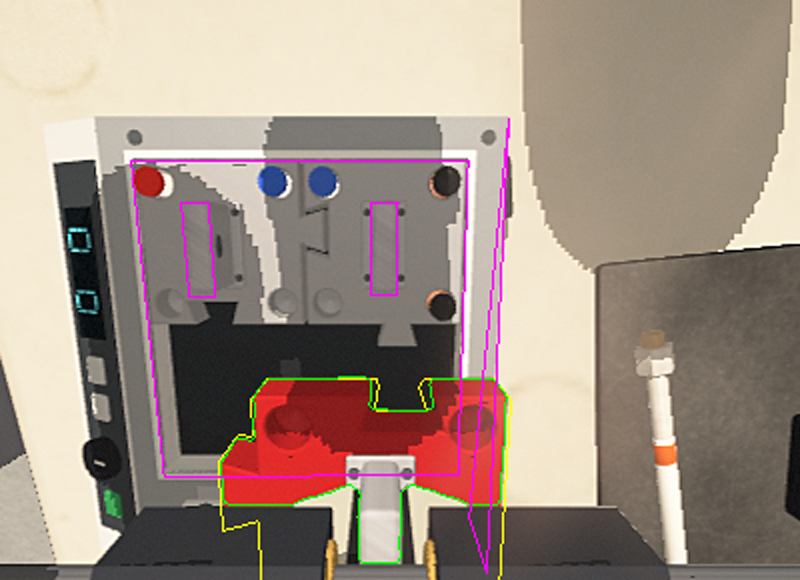

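The overlays match the mixer and the block: notch at (402,395) lines up with the silver tab at (397,335). Lower to just above the rim, then go in gently.

>>> move_arm:
  rows:
    - {"offset": [-0.0005, 0.0017, 0.03], "yaw": -0.3, "grip": 0.0}
    - {"offset": [-0.0005, 0.0017, 0.06], "yaw": -0.3, "grip": 0.0}
    - {"offset": [-0.0005, 0.0017, 0.08], "yaw": -0.3, "grip": 0.0}
    - {"offset": [-0.0005, 0.0017, 0.088], "yaw": -0.3, "grip": 0.0}
    - {"offset": [-0.0005, 0.0017, 0.088], "yaw": -0.3, "grip": 0.0}
    - {"offset": [-0.0005, 0.0017, 0.092], "yaw": -0.3, "grip": 0.0}
    - {"offset": [-0.0005, 0.0017, 0.096], "yaw": -0.3, "grip": 0.0}
    - {"offset": [-0.0005, 0.0017, 0.099], "yaw": -0.3, "grip": 0.0}
    - {"offset": [-0.0005, 0.0017, 0.099], "yaw": -0.3, "grip": 0.0}

```text
t: 11.2
ee_pos: [0.539, 0.0122, 0.095]
eef_rot: [3.141, -0.001, 1.479]
force: [0.4, 2.0, -2.8]
grip_width: 0.106
grasp_force: 45.0
```

>>> move_arm:
  rows:
    - {"offset": [0, 0, 0.004], "yaw": 0, "grip": 0.0}
    - {"offset": [0, 0, 0.008], "yaw": 0, "grip": 0.0}
    - {"offset": [0, 0, 0.012], "yaw": 0, "grip": 0.0}
    - {"offset": [0, 0, 0.016], "yaw": 0, "grip": 0.0}
    - {"offset": [0, 0, 0.019], "yaw": 0, "grip": 0.0}
    - {"offset": [0, 0, 0.022], "yaw": 0, "grip": 0.0}
    - {"offset": [0, 0, 0.0225], "yaw": 0, "grip": 0.0}

```text
t: 11.9
ee_pos: [0.5389, 0.0121, 0.073]
eef_rot: [3.141, -0.0, 1.479]
force: [-3.9, 5.2, 11.5]
grip_width: 0.105
grasp_force: 45.0
```

>>> move_arm:
  rows:
    - {"offset": [0, 0, 0], "yaw": 0, "grip": 0.022}
    - {"offset": [0, 0, 0], "yaw": 0, "grip": 0.022}
    - {"offset": [0, 0, 0], "yaw": 0, "grip": 0.022}
    - {"offset": [0, 0, -0.02], "yaw": 0, "grip": 0.022}
    - {"offset": [0, 0, -0.06], "yaw": 0, "grip": 0.022}
    - {"offset": [0, 0, -0.1], "yaw": 0, "grip": 0.022}
    - {"offset": [0, 0, -0.14], "yaw": 0, "grip": 0.028}
    - {"offset": [0, 0, -0.14], "yaw": 0, "grip": 0.028}

```text
t: 12.7
ee_pos: [0.5417, 0.0112, 0.2179]
eef_rot: [3.13, 0.001, 1.479]
force: [0.6, -0.8, -0.1]
grip_width: 0.303
grasp_force: 0.0
```

```bash
cat > chk.py <<'E'
from h import *
import sys
n=sys.argv[1];v=View(save=n+".png");M=(.5063,.05,-.0966);val=np.zeros((420,560),bool);val[:265]=1
for k,bx in(("red",.035),("blue",-.035)):
    r=cut_out("wrist",k+"_block")
    if not r: print(k,"none");continue
    g=place([(bx,-.035,.038)],*M)[0]
    p,s=fit(v,r[0]["mask"],k,(g[0],g[1],M[2]),z=.038,valid=val)
    print(k,r[0]["score"],np.round(p-[g[0],g[1],M[2]],4),round(s,3))
print(v.st["t"],np.round(v.st["ee_pos"],4))
E
python3 chk.py c1
```

```text
red 0.74 [0.0001 0.0004 0.0049] 0.952
blue none
12.7 [0.5417 0.0112 0.2179]
```

Red is seated within half a millimetre. On to blue.

>>> move_arm:
  rows:
    - {"offset": [-0.337, -0.048, 0.018], "yaw": -91, "grip": 0.028}
    - {"offset": [-0.337, -0.048, 0.018], "yaw": -91, "grip": 0.028}
    - {"offset": [-0.337, -0.048, 0.018], "yaw": -91, "grip": 0.028}
    - {"offset": [-0.337, -0.048, 0.018], "yaw": -91, "grip": 0.028}
    - {"offset": [-0.337, -0.048, 0.018], "yaw": -91, "grip": 0.028}
    - {"offset": [-0.337, -0.048, 0.018], "yaw": -91, "grip": 0.028}
    - {"offset": [-0.337, -0.048, 0.018], "yaw": -91, "grip": 0.028}
    - {"offset": [-0.337, -0.048, 0.018], "yaw": -91, "grip": 0.028}
    - {"offset": [-0.337, -0.048, 0.018], "yaw": -91, "grip": 0.028}
    - {"offset": [-0.337, -0.048, 0.018], "yaw": -91, "grip": 0.028}
    - {"offset": [-0.337, -0.048, 0.018], "yaw": -91, "grip": 0.028}
    - {"offset": [-0.337, -0.048, 0.018], "yaw": -91, "grip": 0.028}
    - {"offset": [-0.337, -0.048, 0.018], "yaw": -91, "grip": 0.028}
    - {"offset": [-0.337, -0.048, 0.018], "yaw": -91, "grip": 0.028}

```text
t: 14.25
ee_pos: [0.4597, -0.3191, 0.1929]
eef_rot: [3.14, -0.002, 3.066]
force: [0.3, -0.2, -0.5]
grip_width: 0.306
grasp_force: 0.0
```

```bash
python3 blk.py blue .4625 -.32 1.55 blue1
```

```text
1 0.97
blue [ 0.4616 -0.3215  1.4941] 0.957
t 14.25 tcp [ 0.4597 -0.3191  0.1929] yaw 3.0661 offset xy [-0.0021 -0.0023] tool yaw deg 0.07
```

View pics/blue1o.png

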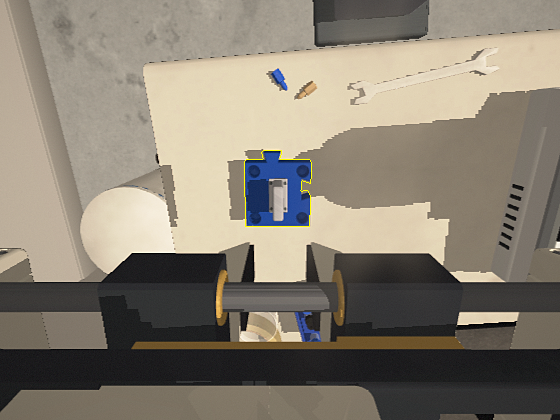

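>>> move_arm:
  rows:
    - {"offset": [-0.002, -0.002, 0.05], "yaw": 0, "grip": 0.028}
    - {"offset": [-0.002, -0.002, 0.09], "yaw": 0, "grip": 0.028}
    - {"offset": [-0.002, -0.002, 0.13], "yaw": 0, "grip": 0.028}
    - {"offset": [-0.002, -0.002, 0.15], "yaw": 0, "grip": 0.028}
    - {"offset": [-0.002, -0.002, 0.158], "yaw": 0, "grip": 0.028}
    - {"offset": [-0.002, -0.002, 0.158], "yaw": 0, "grip": 0.028}
    - {"offset": [-0.002, -0.002, 0.158], "yaw": 0, "grip": 0.0}
    - {"offset": [-0.002, -0.002, 0.158], "yaw": 0, "grip": 0.0}
    - {"offset": [-0.002, -0.002, 0.158], "yaw": 0, "grip": 0.0}
    - {"offset": [-0.002, -0.002, 0.158], "yaw": 0, "grip": 0.0}
  squeeze: 45

```text
t: 15.35
ee_pos: [0.4626, -0.322, 0.0376]
eef_rot: [-3.14, 0.002, 3.067]
force: [-0.1, 1.3, 5.9]
grip_width: 0.105
grasp_force: 45.0
```

>>> move_arm:
  rows:
    - {"offset": [0, 0, -0.03], "yaw": 0, "grip": 0.0}
    - {"offset": [0, 0, -0.07], "yaw": 0, "grip": 0.0}
    - {"offset": [0, 0, -0.11], "yaw": 0, "grip": 0.0}
    - {"offset": [0.001, 0.02, -0.14], "yaw": 7, "grip": 0.0}
    - {"offset": [0.003, 0.05, -0.155], "yaw": 14, "grip": 0.0}
    - {"offset": [0.005, 0.08, -0.16], "yaw": 22, "grip": 0.0}
    - {"offset": [0.006, 0.11, -0.16], "yaw": 30, "grip": 0.0}
    - {"offset": [0.008, 0.14, -0.16], "yaw": 38, "grip": 0.0}
    - {"offset": [0.01, 0.17, -0.16], "yaw": 46, "grip": 0.0}
    - {"offset": [0.012, 0.2, -0.16], "yaw": 54, "grip": 0.0}
    - {"offset": [0.014, 0.23, -0.16], "yaw": 62, "grip": 0.0}
    - {"offset": [0.016, 0.26, -0.16], "yaw": 70, "grip": 0.0}
    - {"offset": [0.018, 0.29, -0.16], "yaw": 78, "grip": 0.0}
    - {"offset": [0.02, 0.315, -0.16], "yaw": 85, "grip": 0.0}
    - {"offset": [0.02, 0.332, -0.16], "yaw": 91.3, "grip": 0.0}
    - {"offset": [0.02, 0.34, -0.16], "yaw": 91.3, "grip": 0.0}
    - {"offset": [0.02, 0.34, -0.16], "yaw": 91.3, "grip": 0.0}
    - {"offset": [0.02, 0.34, -0.16], "yaw": 91.3, "grip": 0.0}

```text
t: 17.15
ee_pos: [0.4671, 0.0184, 0.196]
eef_rot: [-3.141, 0.001, 1.476]
force: [-0.4, -1.2, -5.0]
grip_width: 0.108
grasp_force: 45.0
```

```bash
sed -i 's/-.0525;print/-.0525-(.0041 if k=="blue" else 0);print/' held.py; python3 held.py blue hb1
```

```text
cut [0.6] 8527
bbox 217 342 170 315
centre px [[280.90637612 254.92779387]]
block [ 0.4664  0.0186 -0.094 ] 0.781 z 0.1584 tcp [0.4671 0.0184 0.196 ] [-3.1411e+00  6.0000e-04  1.4761e+00] t 17.15
goal [0.4681 0.0185 0.038 ] offset [0.0001 0.0017] tool yaw 0.15
```

View pics/hb1o.png

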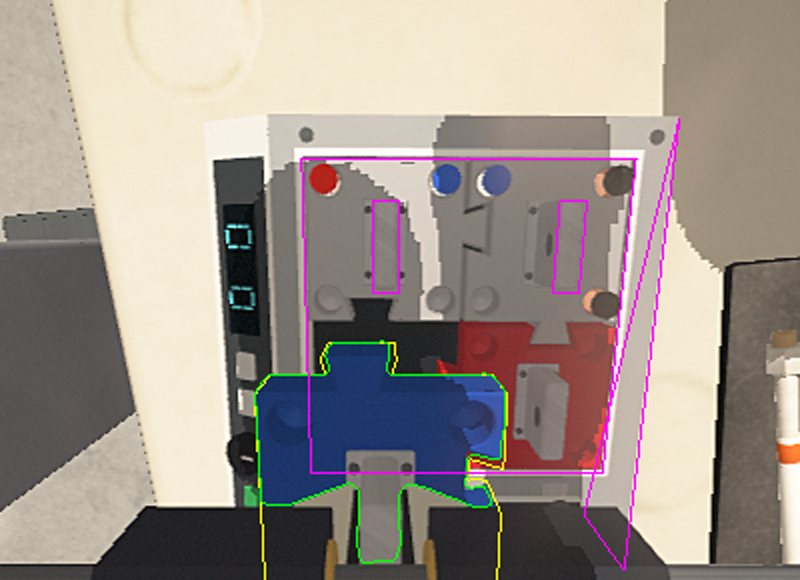

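Blue aligned: tab at (360,345) under the silver notch at (372,310). Red's seated position shows the same 1 mm offset, so I'm lowering with that correction.

>>> move_arm:
  rows:
    - {"offset": [0, 0.0017, 0.03], "yaw": 0.15, "grip": 0.0}
    - {"offset": [0, 0.0017, 0.06], "yaw": 0.15, "grip": 0.0}
    - {"offset": [0, 0.0017, 0.08], "yaw": 0.15, "grip": 0.0}
    - {"offset": [0, 0.0017, 0.086], "yaw": 0.15, "grip": 0.0}
    - {"offset": [0, 0.0017, 0.086], "yaw": 0.15, "grip": 0.0}
    - {"offset": [0, 0.0017, 0.09], "yaw": 0.15, "grip": 0.0}
    - {"offset": [0, 0.0017, 0.094], "yaw": 0.15, "grip": 0.0}
    - {"offset": [0, 0.0017, 0.098], "yaw": 0.15, "grip": 0.0}
    - {"offset": [0, 0.0017, 0.098], "yaw": 0.15, "grip": 0.0}

```text
t: 18.15
ee_pos: [0.4688, 0.0189, 0.098]
eef_rot: [-3.141, 0.0, 1.471]
force: [0.7, 0.4, -4.2]
grip_width: 0.103
grasp_force: 45.0
```

>>> move_arm:
  rows:
    - {"offset": [0, 0, 0.004], "yaw": 0, "grip": 0.0}
    - {"offset": [0, 0, 0.008], "yaw": 0, "grip": 0.0}
    - {"offset": [0, 0, 0.012], "yaw": 0, "grip": 0.0}
    - {"offset": [0, 0, 0.016], "yaw": 0, "grip": 0.0}
    - {"offset": [0, 0, 0.019], "yaw": 0, "grip": 0.0}
    - {"offset": [0, 0, 0.022], "yaw": 0, "grip": 0.0}
    - {"offset": [0, 0, 0.0225], "yaw": 0, "grip": 0.0}

```text
t: 18.85
ee_pos: [0.469, 0.0189, 0.0756]
eef_rot: [3.142, -0.0, 1.471]
force: [-1.6, 0.3, -0.7]
grip_width: 0.104
grasp_force: 45.0
```

Bottom is at about 0.038. Release, rise and check.

>>> move_arm:
  rows:
    - {"offset": [0, 0, 0.001], "yaw": 0, "grip": 0.0}
    - {"offset": [0, 0, 0.001], "yaw": 0, "grip": 0.022}
    - {"offset": [0, 0, 0.001], "yaw": 0, "grip": 0.022}
    - {"offset": [0, 0, 0.001], "yaw": 0, "grip": 0.022}
    - {"offset": [0, 0, -0.02], "yaw": 0, "grip": 0.022}
    - {"offset": [0, 0, -0.06], "yaw": 0, "grip": 0.022}
    - {"offset": [0, 0, -0.1], "yaw": 0, "grip": 0.022}
    - {"offset": [0, 0, -0.14], "yaw": 0, "grip": 0.04}
    - {"offset": [0, 0, -0.14], "yaw": 0, "grip": 0.04}

```text
t: 19.75
ee_pos: [0.4719, 0.0185, 0.221]
eef_rot: [3.131, 0.0, 1.471]
force: [0.3, -0.1, 0.4]
grip_width: 0.371
grasp_force: 0.0
```

```bash
python3 chk.py c2
```

```text
red 0.67 [-0.0003  0.0003 -0.0083] 0.939
blue 0.83 [-0.0003  0.0004 -0.0056] 0.95
19.75 [0.4719 0.0185 0.221 ]
```

>>> move_arm:
  rows:
    - {"offset": [-0.075, 0.0345, 0.05], "yaw": 89.6, "grip": 0.04}
    - {"offset": [-0.075, 0.0345, 0.05], "yaw": 89.6, "grip": 0.04}
    - {"offset": [-0.075, 0.0345, 0.05], "yaw": 89.6, "grip": 0.04}
    - {"offset": [-0.075, 0.0345, 0.05], "yaw": 89.6, "grip": 0.04}
    - {"offset": [-0.075, 0.0345, 0.05], "yaw": 89.6, "grip": 0.04}
    - {"offset": [-0.075, 0.0345, 0.05], "yaw": 89.6, "grip": 0.04}
    - {"offset": [-0.075, 0.0345, 0.05], "yaw": 89.6, "grip": 0.04}
    - {"offset": [-0.075, 0.0345, 0.05], "yaw": 89.6, "grip": 0.04}
    - {"offset": [-0.075, 0.0345, 0.05], "yaw": 89.6, "grip": 0.04}
    - {"offset": [-0.075, 0.0345, 0.05], "yaw": 89.6, "grip": 0.04}
    - {"offset": [-0.075, 0.0345, 0.05], "yaw": 89.6, "grip": 0.04}
    - {"offset": [-0.075, 0.0345, 0.05], "yaw": 89.6, "grip": 0.04}
    - {"offset": [-0.075, 0.0345, 0.09], "yaw": 89.6, "grip": 0.04}
    - {"offset": [-0.075, 0.0345, 0.12], "yaw": 89.6, "grip": 0.04}
    - {"offset": [-0.075, 0.0345, 0.135], "yaw": 89.6, "grip": 0.04}
    - {"offset": [-0.075, 0.0345, 0.135], "yaw": 89.6, "grip": 0.04}

```text
t: 21.5
ee_pos: [0.4941, -0.0588, 0.0781]
eef_rot: [-3.141, 0.005, -0.091]
force: [0.1, -0.4, 0.8]
grip_width: 0.434
grasp_force: 0.0
```

>>> move_arm:
  rows:
    - {"offset": [0, 0, -0.003], "yaw": 0, "grip": 0.0}
    - {"offset": [0, 0, -0.003], "yaw": 0, "grip": 0.0}
    - {"offset": [0, 0, -0.003], "yaw": 0, "grip": 0.0}
    - {"offset": [0, 0, -0.003], "yaw": 0, "grip": 0.0}
    - {"offset": [0, 0, -0.003], "yaw": 0, "grip": 0.0}
    - {"offset": [0, -0.006, -0.003], "yaw": 0, "grip": 0.0}
    - {"offset": [0, -0.012, -0.003], "yaw": 0, "grip": 0.0}
    - {"offset": [0, -0.017, -0.003], "yaw": 0, "grip": 0.0}
    - {"offset": [0, -0.021, -0.003], "yaw": 0, "grip": 0.0}
    - {"offset": [0, -0.024, -0.003], "yaw": 0, "grip": 0.0}
    - {"offset": [0, -0.024, -0.003], "yaw": 0, "grip": 0.0}
  squeeze: 15

```text
t: 22.6
ee_pos: [0.4985, -0.0351, 0.0842]
eef_rot: [3.141, -0.001, -0.092]
force: [-0.9, -2.3, 5.0]
grip_width: 0.11
grasp_force: 15.0
```

>>> move_arm:
  rows:
    - {"offset": [0, -0.0015, 0], "yaw": 0, "grip": 0.0}
    - {"offset": [0, -0.0015, 0], "yaw": 0, "grip": 0.0}

```text
t: 22.8
ee_pos: [0.4985, -0.035, 0.0842]
eef_rot: [3.139, -0.001, -0.092]
force: [-2.1, -9.4, 5.1]
grip_width: 0.112
grasp_force: 15.0
```

At the home stop (resisting at -9 N). Release and rise clear.

>>> move_arm:
  rows:
    - {"offset": [0, 0, 0], "yaw": 0, "grip": 0.03}
    - {"offset": [0, 0, 0], "yaw": 0, "grip": 0.03}
    - {"offset": [0, 0, 0], "yaw": 0, "grip": 0.03}
    - {"offset": [0, 0, -0.03], "yaw": 0, "grip": 0.03}
    - {"offset": [0, 0, -0.07], "yaw": 0, "grip": 0.03}
    - {"offset": [0, 0, -0.11], "yaw": 0, "grip": 0.03}
    - {"offset": [0, 0.03, -0.15], "yaw": 0, "grip": 0.03}
    - {"offset": [0, 0.03, -0.15], "yaw": 0, "grip": 0.03}
    - {"offset": [0, 0.03, -0.15], "yaw": 0, "grip": 0.03}
    - {"offset": [0, 0.03, -0.15], "yaw": 0, "grip": 0.03}

```text
t: 23.8
ee_pos: [0.4946, -0.063, 0.2323]
eef_rot: [-3.141, 0.003, -0.092]
force: [-0.1, -0.2, -0.4]
grip_width: 0.326
grasp_force: 0.0
```

```bash
python3 chk.py c3; python3 - <<'E'
from h import *
v=View();M=(.5063,.05,-.0966)
r=boxes_of("wrist","rail_grip");
for d in r[:1]:
    p=np.array(d["position"]);c,s=np.cos(M[2]),np.sin(M[2]);q=p[:2]-M[:2];print("rail grip in mixer",np.round([c*q[0]+s*q[1],-s*q[0]+c*q[1],p[2]],4))
print(read_state()["force"])
E
```

```text
red 0.92 [0.0002 0.0006 0.0044] 0.765
blue 0.69 [-0.0021  0.0032 -0.0378] 0.703
23.8 [ 0.4946 -0.063   0.2323]
rail grip in mixer [ 0.0102 -0.0722  0.0767]
[ 0.01422754 -0.07517044 -0.04199662]
```

```bash
python3 -c "
from rig import *
print(close_job())"
```

```text
the job is handed in; nothing more can be done
None
```

The job is handed in at about 24 s. Both blocks measured within about 0.5 mm of their places before the clamp rail went on, and the rail is home against its stop. With the rail hiding their edges, I could not re-measure the blocks precisely at the end.

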